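# Carry a Petri dish on a paddle to the imaging stand

### The arm

A 7-joint arm with a two-finger parallel gripper is mounted at the origin on a cart in front of the work surface, level with it; the furniture and walls round the work are solid. World frame = base frame: x ahead of the robot, y to its left, z up, the work surface at z = 0. Lengths are in m, angles in rad, forces in N, time in s.
With the tool pointing down it reaches from about 0.35 to 0.9 m from the base axis. Payload 8.1 kg.
Tool frame: the origin (TCP) lies at the very end of the fingers, on their centre line; the grasp point (between the pads) lies 19 mm behind it (grasp_offset is the distance from the TCP to the grasp point, in m); z points along the fingers, y is the line along which they close (so a half turn about z gives the same grasp; the last joint's range is limited). The gripper opens to 92 mm and grips with 3 to 60 N. Pads are 19 mm wide; open, the fingers measure 130 mm over their backs; the gripper's body (75 mm by 190 mm) begins 47 mm behind the grasp point.
Start: joints at [-1.36, 0.434, 0.025, 1.573, -0.012, 1.134, -0.075], TCP at [0.193, 0.594, 0.227] pointing down, gripper open.
Joint ranges: [-2.62, 2.62], [-0.44, 2.09], [-1.27, 1.32], [0.08, 2.57], [-1.32, 4.46], [0.12, 2], [-2.74, 2.74]. Speed limits (rad/s): [2.22, 2.22, 3.01, 3.01, 3.14, 3.14, 3.14].

### API

Orientations are given as a rotation vector (axis times angle).
In Python, from cell import observe, get_image, camera_params, sign_off, silhouettes, grasp_offset gives the robot as it stands. The module is installed in compiled form; this text tells all that it offers.
- The arm moves only by the tool jog_arm, never from a script. Its argument "motion" is a list that holds one entry, the list of rows, each a list of 7 numbers: the shift along the tool's x, y, z in m, then the turn, a rotation vector about the tool's x, y, z in rad, then the closure, from -1 (fully open) to 1 (shut), so that 0 is half open. In form: [[[dx, dy, dz, wx, wy, wz, hand], ...]]. A call has 1 to 10 rows; each row is the pose to reach, as a shift and turn from the pose commanded when the call began, along the tool's axes at that moment; what a row does not reach only later rows make up. A row lasts 1/12 s, in which the tool goes at most 41.7 mm and 7.16 degrees, less where a joint would pass 70% of its speed; a pose out of reach is approached as far as the arm can. A call with a gripper value outside its range is refused whole. The fingers move at their own pace and stop on an object; "force" is the grip in N (left out, the last holds). Time passes only in rows, so rows that repeat a pose let the fingers close. It gives the time, the measured TCP pose, the force, the opening and the grip force at its end, in the units of the state.
- observe(): the state, without advancing time (a new reading comes with each control period).
- get_image(name): name is "scene" or "top" or "wrist"; returns the picture (384x512x3 uint8, red, green, blue); there is no depth.
- camera_params(name): a dict with "vertical_fov" (degrees; the focal length in pixels is half the picture's height over the tangent of half this angle, whatever the lens; pixels are square), "cx", "cy" (the principal point, pixels), "T" (4x4, takes a point from camera to world coordinates). Camera axes: x right, y down, z forward; pixel columns grow to the right and rows downward; lengths in m; the calibration is good to about 2 mm. A picture is of the moment at which its call begins: read the wrist's pose just before it. camera_params takes no time and is no camera call; for the wrist camera it gives the pose at the moment of the call.
- sign_off(): hands the job in; it is judged then, once.
Trained networks look in the newest picture that a camera, given by its name, has taken for a name from the list of things; names that differ only in an ending like _2 or _b are one class to them, and where a whole thing is asked for, a point or a joint stands for the part that bears it (a point fixed in the world has none). Each returns a list of dicts, best first, with "p" (0 to 1); they miss things now and then, are a little off and sometimes report something else, mostly with a low value. They report only what shows in the picture. A call takes as long as a camera call. They do not tell look-alikes from the thing itself.
- silhouettes(query, camera): "mask" (384x512 bool, what is visible of it) and "pixel" ([column, row] in pixels, amid what is visible of it).
The state is a dict: "clock": time; "joints": joint angles; "dq": joint speeds; "joint_efforts": joint torques, N m; "position": TCP position; "ee_rot": TCP orientation; "force": force on the tool from outside, world axes, zero at the start; "ft_torque": the same for the moment, N m; "width": opening from 0.0 (shut) to 1.0 (fully open); "gripper_force": force on a finger pad.
Only numpy, scipy, OpenCV 4.12 (cv2) and the standard library are available. Lean on these libraries where they do the work, as an engineer would, in place of code of your own. Each camera call takes 0.05 s, during which the arm holds its last target. There are 200 camera calls.

### The job

The Petri dish lies loose on the blade of the steel paddle. Carry it on the paddle, level and without the robot touching the dish, to the imaging stand, and set it down centred on the two stage rails under the camera head by lowering the blade into the gap between the rails and drawing it out. Then lay the empty paddle flat on the rubber top of its rest, much where it lay before, let go, and do not bump the stand with the robot or disturb the other dish and the brown bottle.

Things in the scene. Friction and masses are not known exactly. Their poses are not given: they have to be found in the camera images.
- dish: Round clear lidded Petri dish, 60 mm across, 14 mm high, about 22 g, lying loose (only friction holds it) on the paddle's blade. Origin: centre of its underside, z up. It solidly ends 26 to 33 mm from its centre.
- paddle: Dish paddle, about 90 g. Flat steel blade 4 mm thick, 26 mm wide (y), from x = -54 mm to its tip at x = +20 mm. From its heel (x = -42) a straight grey bar handle, 14 x 14 mm, rises backwards at 45 degrees to its end at x = -99, z = 59 mm. Origin: underside of the blade, below where the dish sits; x towards the tip, z up. Pinch the handle across its flat sides, along y.
- paddle_grip (a point): Best point to pinch, on the handle's centre line: x = -86, y = 0, z = 46 mm in the paddle's axes (same axes). With the blade under the camera head it is only 8 mm in front of the head, which an upright gripper would strike: grip with the gripper leaning back 30 to 45 degrees from vertical (fingers pointing down and forward, towards the blade).
- rest: The paddle's rest, fixed to the bench: a low metal block with a flat black rubber top, 78 mm (x) by 66 mm (y), 45 mm above the bench, from x = -47 to +31 mm. Origin: on the bench under the point rest_pad; x is roughly the way the blade points.
- rest_pad (a point): Point on the rubber top of the rest, 45 mm above the bench, over which the paddle's origin lies (within some 5 mm and 0.1 rad) at the start and shall lie again at the end.
- stand: Fixed imaging stand, grey base 150 x 120 mm. Two parallel aluminium stage rails along its x, 80 mm long (x -40 to +40 mm), each 22 mm wide, tops 55 mm above the bench; the 38 mm gap between them (y -19 to +19 mm) is open to the front (-x) and down to the base, 12 mm above the bench. Origin: on the bench below the middle of the rails; x points away from the open front, the way the blade enters.
- seat (a point): Centre of the stage: midway between the rails at the height of their tops (55 mm above the bench), below the lens; axes as the stand. The dish's origin belongs here. Dark lines across the rails mark this middle.
- other_dish: A second Petri dish of 60 mm, bystander lying on the bench. Origin: centre of its underside.
- amber_bottle: Small brown bottle, 46 mm across, 88 mm high, bystander standing on the bench. Origin: centre of its underside.
- camera_head (a point): Middle of the lower front edge of the stand's white camera head, which overhangs the rails: 78 mm in front of the stage centre, 130 mm above the bench (the lens under it 120 mm). The head is 110 mm wide, reaches back to a column behind the rails (from x = +52 mm of the stand) and up to 240 mm, with a black camera on it up to 262 mm. Axes as the stand.
Not all that is in view belongs to the job. Of the things shaped like the paddle, the steel one is meant. Leave any purple look-alike of the dish alone.

How it is judged:
By the outcome, as a careful person would: the job done as asked, in the order asked, and still so for the second after the job is handed in, with the robot touching nothing.
It also fails if it takes over 56 s, if anything falls off the work surface, if the arm or the gripper's body presses on something with over 40 N, if the wrist force passes 120 N, or if a joint passes its speed limit or range.

## Working session

There is one attempt and no reset: what is moved stays moved. The work goes in short steps, Python scripts to look and compute and a tool call to move; the robot and the scene stay as the last step left them, time stands still between calls to the robot, and variables do not carry over. Pictures are saved under pics/ and viewed, at most 10 in all, crops included, and the job is handed in when it is done.

Besides the shell and the picture viewer there is one more tool, called after ">>>" by a JSON object that holds its "method" and its "body", one argument or row to a line. jog_arm: Moves the arm, as the interface text tells. Its arguments: {"type":"object","properties":{"motion":{"type":"array"},"force":{"type":"number"}},"required":["motion"]}

```bash
mkdir -p pics; cat > h.py <<'E'
import numpy as np, cv2
from scipy.spatial.transform import Rotation as R
from cell import observe, get_image, camera_params, sign_off, silhouettes, grasp_offset
def K(c):
    p=camera_params(c); f=192/np.tan(np.radians(p["vertical_fov"])/2); return f,p["cx"],p["cy"],np.array(p["T"])
def ray(c,px,z):
    f,cx,cy,T=K(c); d=T[:3,:3]@np.array([(px[0]-cx)/f,(px[1]-cy)/f,1]); o=T[:3,3]; return o+d*(z-o[2])/d[2]
def proj(c,P):
    f,cx,cy,T=K(c); q=(np.atleast_2d(P)-T[:3,3])@T[:3,:3]; return np.c_[f*q[:,0]/q[:,2]+cx,f*q[:,1]/q[:,2]+cy]
def save(c,n):
    im=get_image(c); cv2.imwrite(f"pics/{n}.png",cv2.cvtColor(im,cv2.COLOR_RGB2BGR)); return im
E
python3 - <<'E'
from h import *
a=save("scene","s0");b=save("top","t0")
cv2.imwrite("pics/b0.png",cv2.cvtColor(np.vstack([a,b])[:, :],cv2.COLOR_RGB2BGR)[:600*2:1])
both=np.hstack([a,b]); 
for c in("scene","top"):
    print(c,K(c)[0],np.round(K(c)[3],3).tolist())
    for n,z in (("dish",.06),("paddle",.05),("rest",.045),("stand",.0),("other_dish",.01),("amber_bottle",.04)):
        for r in silhouettes(n,c)[:3]: print(n,round(r["p"],2),np.round(r["pixel"]),np.round(ray(c,r["pixel"],z),3),r["mask"].sum())
o=observe();print(o["position"],o["ee_rot"],o["force"],o["width"],grasp_offset)
E
```

```text
scene 437.24040218708825 [[0.836, -0.341, 0.43, -0.07], [-0.549, -0.535, 0.643, -0.781], [0.011, -0.773, -0.634, 0.914], [0.0, 0.0, 0.0, 1.0]]
dish 0.82 [337. 236.] [ 0.592 -0.207  0.06 ] 248
dish 0.77 [303. 237.] [ 0.511 -0.16   0.06 ] 353
paddle 0.65 [222. 156.] [0.523 0.298 0.05 ] 129
paddle 0.61 [311. 246.] [ 0.515 -0.191  0.05 ] 147
paddle 0.46 [303. 234.] [ 0.523 -0.146  0.05 ] 297
rest 0.65 [302. 252.] [ 0.483 -0.193  0.045] 744
stand 0.7 [282. 214.] [ 0.558 -0.004 -0.   ] 249
stand 0.67 [258. 152.] [0.683 0.314 0.   ] 3862
other_dish 0.48 [279. 217.] [ 0.535 -0.022  0.01 ] 257
amber_bottle 0.63 [228. 228.] [ 0.365 -0.005  0.04 ] 390
top 416.04916652460764 [[0.026, -0.992, 0.121, 0.351], [-1.0, -0.026, -0.003, 0.027], [0.006, -0.121, -0.993, 1.237], [0.0, 0.0, 0.0, 1.0]]
dish 0.69 [320. 191.] [ 0.506 -0.156  0.06 ] 343
dish 0.65 [322. 152.] [ 0.62  -0.159  0.06 ] 328
paddle 0.77 [212. 230.] [0.388 0.148 0.05 ] 355
paddle 0.71 [150. 175.] [0.539 0.335 0.05 ] 302
paddle 0.65 [342. 191.] [ 0.508 -0.22   0.05 ] 164
rest 0.61 [317. 198.] [ 0.486 -0.15   0.045] 659
other_dish 0.68 [272. 181.] [ 0.538 -0.021  0.01 ] 275
other_dish 0.66 [215. 159.] [0.599 0.154 0.01 ] 3478
other_dish 0.6 [315. 199.] [ 0.488 -0.149  0.01 ] 628
amber_bottle 0.72 [267. 244.] [ 0.352 -0.008  0.04 ] 208
[0.19293856 0.59447814 0.22676103] [4.90990721e-01 3.10296801e+00 9.18787089e-05] [ 0.19679733 -0.84798515 -0.41460961] 1.0019892087884188 0.0188
```

View pics/s0.png

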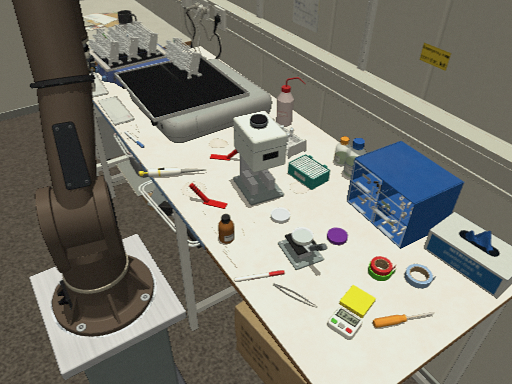

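View pics/t0.png

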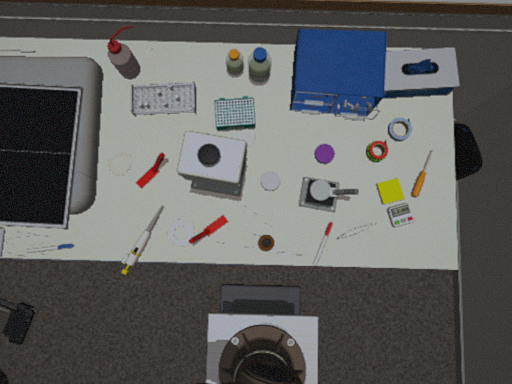

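The scene shows the dish on the paddle and rest at top px (320,191), with the handle running to px (357,191), i.e. towards -y. The stand is at (215,165) with its front facing the robot. The red paddle look-alikes and the purple dish are distractors. I'll plan a leaned look/pre-grasp pose.

```bash
cat >> h.py <<'E'
def Rt(fwd,lean):  # forward heading (rad), lean back (rad) -> tool rotation
    f=np.array([np.cos(fwd),np.sin(fwd),0]); y=np.array([np.sin(fwd),-np.cos(fwd),0])
    z=f*np.sin(lean)-np.array([0,0,1])*np.cos(lean); return np.c_[np.cross(y,z),y,z]
def rel(P,Rg,P0=None,R0=None):
    o=observe(); P0=o["position"] if P0 is None else P0; R0=R.from_rotvec(o["ee_rot"]).as_matrix() if R0 is None else R0
    return np.round(np.r_[R0.T@(np.array(P)-P0),R.from_matrix(R0.T@Rg).as_rotvec()],4).tolist()
E
python3 - <<'E'
from h import *
Rg=Rt(np.pi/2,np.radians(40))
print(rel([.38,0,.32],Rg)); print(rel([.507,-.326,.191],Rg))
E
```

```text
[-0.3615, -0.5077, -0.0933, -0.4377, 0.6023, 1.2027]
[-0.5829, -0.7786, 0.0357, -0.4377, 0.6023, 1.2027]
```

>>> {"method": "jog_arm", "body": {
  "motion": [
    [[-0.02, -0.028, -0.09, 0, 0, 0, -1], [-0.361, -0.508, -0.093, -0.438, 0.602, 1.203, -1], [-0.361, -0.508, -0.093, -0.438, 0.602, 1.203, -1], [-0.361, -0.508, -0.093, -0.438, 0.602, 1.203, -1], [-0.361, -0.508, -0.093, -0.438, 0.602, 1.203, -1], [-0.361, -0.508, -0.093, -0.438, 0.602, 1.203, -1], [-0.361, -0.508, -0.093, -0.438, 0.602, 1.203, -1], [-0.361, -0.508, -0.093, -0.438, 0.602, 1.203, -1], [-0.361, -0.508, -0.093, -0.438, 0.602, 1.203, -1], [-0.361, -0.508, -0.093, -0.438, 0.602, 1.203, -1]]
  ]
}}

```text
clock: 1.53
position: [0.3097, 0.222, 0.3]
ee_rot: [-1.627, -2.133, -0.563]
force: [0.9, -0.8, -0.5]
width: 1.002
gripper_force: 0.0
```

```bash
python3 - <<'E'
from h import *
o=observe();print(o["position"],np.round(o["joints"],2))
Rg=Rt(np.pi/2,np.radians(40))
print(rel([.507,-.326,.195],Rg))
E
```

```text
[0.30972375 0.22203809 0.30003322] [-0.73 -0.12  0.47  2.2  -0.61  1.05  0.31]
[-0.5469, 0.0503, -0.2205, -0.0842, 0.1187, 0.2423]
```

>>> {"method": "jog_arm", "body": {
  "motion": [
    [[-0.547, 0.05, -0.22, -0.084, 0.119, 0.242, -1], [-0.547, 0.05, -0.22, -0.084, 0.119, 0.242, -1], [-0.547, 0.05, -0.22, -0.084, 0.119, 0.242, -1], [-0.547, 0.05, -0.22, -0.084, 0.119, 0.242, -1], [-0.547, 0.05, -0.22, -0.084, 0.119, 0.242, -1], [-0.547, 0.05, -0.22, -0.084, 0.119, 0.242, -1], [-0.547, 0.05, -0.22, -0.084, 0.119, 0.242, -1], [-0.547, 0.05, -0.22, -0.084, 0.119, 0.242, -1], [-0.547, 0.05, -0.22, -0.084, 0.119, 0.242, -1], [-0.547, 0.05, -0.22, -0.084, 0.119, 0.242, -1]]
  ]
}}

```text
clock: 2.37
position: [0.4506, -0.1634, 0.2256]
ee_rot: [-1.813, -1.824, -0.654]
force: [1.2, 0.9, 0.7]
width: 0.997
gripper_force: 0.0
```

```bash
python3 - <<'E'
from h import *
o=observe();print(o["position"],np.round(o["joints"],2))
Rg=Rt(np.pi/2,np.radians(40))
print(rel([.507,-.326,.195],Rg))
E
```

```text
[ 0.45058942 -0.16339359  0.22555846] [ 0.08  0.61  0.86  1.78 -0.8   1.66  1.21]
[-0.1448, 0.0553, -0.0808, -0.0057, 0.0044, 0.0043]
```

>>> {"method": "jog_arm", "body": {
  "motion": [
    [[-0.145, 0.055, -0.081, -0.006, 0.004, 0.004, -1], [-0.145, 0.055, -0.081, -0.006, 0.004, 0.004, -1], [-0.145, 0.055, -0.081, -0.006, 0.004, 0.004, -1], [-0.145, 0.055, -0.081, -0.006, 0.004, 0.004, -1], [-0.145, 0.055, -0.081, -0.006, 0.004, 0.004, -1], [-0.145, 0.055, -0.081, -0.006, 0.004, 0.004, -1], [-0.145, 0.055, -0.081, -0.006, 0.004, 0.004, -1]]
  ]
}}

```text
clock: 2.95
position: [0.5058, -0.3245, 0.1955]
ee_rot: [-1.818, -1.816, -0.661]
force: [0.2, 0.9, -0.2]
width: 0.998
gripper_force: 0.0
```

```bash
python3 - <<'E'
from h import *
o=observe();print(o["position"],o["ee_rot"],np.round(o["joints"],2))
save("wrist","w1"); f,cx,cy,T=K("wrist"); print(f,cx,cy,np.round(T,3).tolist())
for n,z in (("dish",.056),("paddle",.05),("rest",.045),("paddle_grip",.09)):
    for r in silhouettes(n,"wrist")[:3]: print(n,round(r["p"],2),np.round(r["pixel"]),np.round(ray("wrist",r["pixel"],z),3),r["mask"].sum())
E
```

```text
[ 0.505802   -0.3245166   0.19548219] [-1.81812629 -1.81630764 -0.66144088] [ 0.36  0.86  0.8   1.37 -0.86  1.84  1.24]
321.97369943439384 258.14613103584304 193.90606880863086 [[1.0, 0.0, -0.0, 0.507], [0.0, -0.901, 0.435, -0.375], [-0.0, -0.435, -0.901, 0.36], [0.0, 0.0, 0.0, 1.0]]
dish 0.89 [265. 133.] [ 0.515 -0.15   0.056] 2080
dish 0.66 [356. 171.] [ 0.614 -0.199  0.056] 1689
paddle 0.85 [200.  12.] [0.422 0.074 0.05 ] 411
paddle 0.81 [254. 176.] [ 0.504 -0.203  0.05 ] 774
rest 0.61 [245. 171.] [ 0.493 -0.194  0.045] 3015
paddle_grip 0.65 [256. 175.] [ 0.506 -0.224  0.09 ] 740
paddle_grip 0.57 [202.  11.] [0.435 0.018 0.09 ] 411
```

View pics/w1.png

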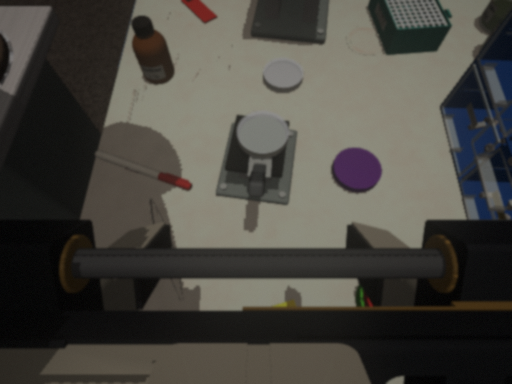

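The wrist picture shows the dish at (263,133), the handle ending near (257,190) and the rest around (258,160). I'll fit the paddle's pose from a crop with a model overlay.

```bash
cat >> h.py <<'E'
def paddle_pts():
    L=[]
    s=.007*np.sqrt(.5)
    for y in(-.013,.013): L.append(([-.054,y,.004],[.02,y,.004]))
    L.append(([.02,-.013,.004],[.02,.013,.004])); L.append(([-.054,-.013,.004],[-.054,.013,.004]))
    for y in(-.007,.007):
        for sg in(1,-1):
            L.append(([-.042+sg*s,y,.004+sg*s],[-.099+sg*s,y,.059+sg*s]))
    for sg in(1,-1): L.append(([-.099+sg*s,-.007,.059+sg*s],[-.099+sg*s,.007,.059+sg*s]))
    return np.array(L)
def place(p,x,y,z,a): return p@R.from_euler("z",a).as_matrix().T+np.array([x,y,z])
def overlay(im,cam,L,col,sc,x0,y0):
    for s in L:
        q=proj(cam,s); q=((q-[x0,y0])*sc).astype(int); cv2.line(im,tuple(map(int,q[0])),tuple(map(int,q[1])),col,1,cv2.LINE_AA)
def crop(cam,n,x0,y0,w,h,sc,segs):
    im=cv2.resize(cv2.imread(f"pics/{n}.png")[y0:y0+h,x0:x0+w],None,fx=sc,fy=sc,interpolation=cv2.INTER_CUBIC)
    im=cv2.convertScaleAbs(im,alpha=1.6)
    for L,c in segs: overlay(im,cam,L,c,sc,x0,y0)
    return im
def circ(x,y,z,r):
    t=np.linspace(0,2*np.pi,40); p=np.c_[x+r*np.cos(t),y+r*np.sin(t),0*t+z]; return np.stack([p[:-1],p[1:]],1)
def rect(x0,x1,y0,y1,z):
    p=np.array([[x0,y0,z],[x1,y0,z],[x1,y1,z],[x0,y1,z],[x0,y0,z]]); return np.stack([p[:-1],p[1:]],1)
E
python3 - <<'E'
from h import *
px,py,a=.508,-.156,np.radians(90)
S=lambda:[(place(paddle_pts(),px,py,.045,a),(0,255,0)),(circ(px,py,.063,.03),(0,255,255)),(place(rect(-.047,.031,-.033,.033,.045),px,py,0,a),(255,128,0))]
a1=crop("wrist","w1",205,95,105,120,4,S()); a2=crop("top","t0",290,165,75,60,4,S())
cv2.imwrite("pics/c1.png",np.hstack([a1,cv2.copyMakeBorder(a2,0,480-240,0,0,cv2.BORDER_CONSTANT)]))
E
```

```text
(no output)
```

View pics/c1.png

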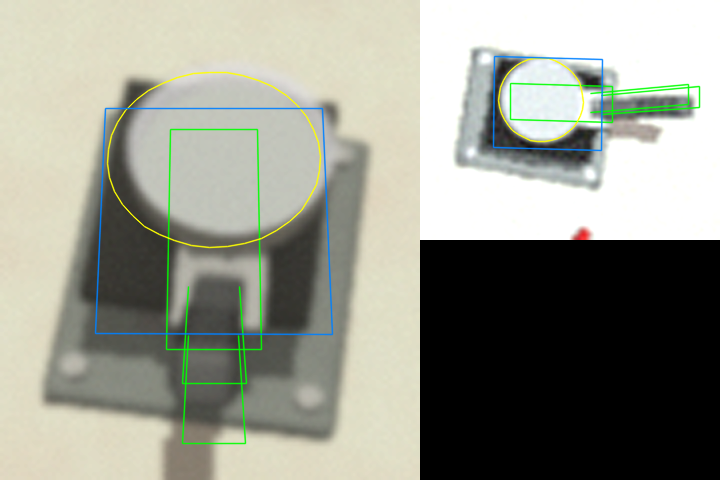

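The paddle sits about 5 mm further along +y than my guess, with yaw near 86°. I'll move to a closer standoff and fit there.

```bash
python3 - <<'E'
from h import *
Rg=Rt(np.radians(86),np.radians(40)); g=np.array([.504,-.237,.091]); print(rel(g-.041*Rg[:,2],Rg))
E
```

```text
[-0.002, -0.0044, 0.0955, -0.0437, 0.0005, 0.0552]
```

>>> {"method": "jog_arm", "body": {
  "motion": [
    [[-0.002, -0.004, 0.03, -0.044, 0, 0.055, -1], [-0.002, -0.004, 0.06, -0.044, 0, 0.055, -1], [-0.002, -0.004, 0.08, -0.044, 0, 0.055, -1], [-0.002, -0.004, 0.095, -0.044, 0, 0.055, -1], [-0.002, -0.004, 0.095, -0.044, 0, 0.055, -1], [-0.002, -0.004, 0.095, -0.044, 0, 0.055, -1]]
  ]
}}

```text
clock: 3.7
position: [0.5025, -0.2639, 0.1224]
ee_rot: [-1.887, -1.76, -0.686]
force: [0.2, -0.8, -0.2]
width: 1.0
gripper_force: 0.0
```

```bash
python3 - <<'E'
from h import *
from scipy.optimize import minimize
o=observe();print(o["position"],np.round(o["joints"],2))
im=save("wrist","w2")
res={}
for n in("dish","paddle"):
    rs=silhouettes(n,"wrist"); 
    for r in rs[:3]: print(n,round(r["p"],2),np.round(r["pixel"]),r["mask"].sum())
    res[n]=rs
g=proj("wrist",[[.504,-.237,.091],[.510,-.151,.063]]);print(g)
d=min(res["dish"],key=lambda r:np.hypot(*(np.array(r["pixel"])-g[1])));p=min(res["paddle"],key=lambda r:np.hypot(*(np.array(r["pixel"])-g[0])))
np.savez("m2.npz",d=d["mask"],p=p["mask"])
def fill(pts):
    m=np.zeros((384*4,512*4),np.uint8); cv2.fillConvexPoly(m,cv2.convexHull((proj("wrist",pts)*4).astype(np.float32)).astype(np.int32),1); return m>0
def up(m): return cv2.resize(m.astype(np.uint8),None,fx=4,fy=4,interpolation=cv2.INTER_NEAREST)>0
D=up(d["mask"]);Pm=up(p["mask"])
def iou(a,b): return (a&b).sum()/(a|b).sum()
t=np.linspace(0,6.28,40);C=np.r_[np.c_[.03*np.cos(t),.03*np.sin(t),0*t],np.c_[.03*np.cos(t),.03*np.sin(t),0*t+.014]]
rd=minimize(lambda v:-iou(fill(C+[v[0],v[1],.049]),D),[.51,-.151],method="Nelder-Mead",options=dict(initial_simplex=[[.51,-.151],[.516,-.151],[.51,-.145]],maxiter=50)); print("dish",rd.x,rd.fun)
s=.007*np.sqrt(.5)
H=np.array([[x+k*s,y,z+k*s] for x,z in((-.046,.006),(-.099,.059)) for k in(1,-1) for y in(-.007,.007)])
B=np.array([[x,y,z] for x in(-.054,.02) for y in(-.013,.013) for z in(0,.004)])
def pm(v): return (fill(place(H,v[0],v[1],.045,v[2]))|fill(place(B,v[0],v[1],.045,v[2])))&~D
x0=np.array([.51,-.151,1.5])
rp=minimize(lambda v:-iou(pm(v),Pm),x0,method="Nelder-Mead",options=dict(initial_simplex=x0+np.array([[0,0,0],[.005,0,0],[0,.005,0],[0,0,.06]]),maxiter=90)); print("paddle",rp.x,np.degrees(rp.x[2]),rp.fun)
v=rp.x
cv2.imwrite("pics/c2.png",crop("wrist","w2",150,60,200,150,4,[(place(paddle_pts(),v[0],v[1],.045,v[2]),(0,255,0)),(circ(*rd.x,.063,.03),(0,255,255))]))
gp=place(np.array([[-.086,0,.046]]),v[0],v[1],.045,v[2])[0]; Rg=Rt(v[2],np.radians(40)); print(gp,rel(gp+.0188*Rg[:,2],Rg))
E
```

```text
[ 0.50249203 -0.26389235  0.12241707] [ 0.27  0.87  0.79  1.6  -0.93  1.65  1.28]
dish 0.96 [378. 180.] 2999
dish 0.57 [258. 140.] 3648
paddle 0.82 [255. 198.] 1676
paddle 0.5 [181.   3.] 108
[[255.71147188 213.21686268]
 [256.13049659 131.56232517]]
dish [ 0.51278242 -0.1543082 ] -0.9522913564895862
paddle [ 0.51285017 -0.15097639  1.49237678] 85.50689118589054 -0.9530909882455376
[ 0.506113   -0.23671209  0.091     ] [0.0022, 0.0016, 0.0622, -0.004, 0.0025, 0.0058]
```

View pics/c2.png

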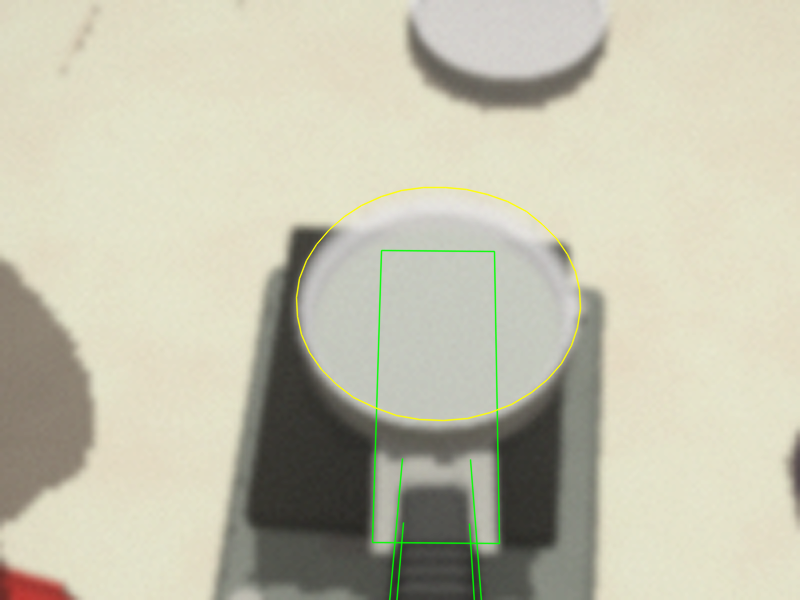

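>>> {"method": "jog_arm", "body": {
  "motion": [
    [[0, 0, 0.02, 0, 0.002, 0.006, -0.5], [0.001, 0.0015, 0.04, 0, 0.002, 0.006, 0], [0.001, 0.0015, 0.055, 0, 0.002, 0.006, 0.2], [0.001, 0.0015, 0.061, 0, 0.002, 0.006, 0.4], [0.001, 0.0015, 0.061, 0, 0.002, 0.006, 0.5], [0.001, 0.0015, 0.061, 0, 0.002, 0.006, 0.6], [0.001, 0.0015, 0.061, 0, 0.002, 0.006, 0.6]]
  ],
  "force": 10
}}

```text
clock: 4.43
position: [0.5066, -0.2265, 0.0764]
ee_rot: [-1.894, -1.752, -0.685]
force: [-0.1, -0.4, -0.1]
width: 0.54
gripper_force: 0.0
```

```bash
python3 - <<'E'
from h import *
o=observe();print(o["position"],o["width"],o["force"])
Rg=R.from_rotvec(o["ee_rot"]).as_matrix(); print("grip at",o["position"]-.0188*Rg[:,2], "target .506 -.238 .091")
im=save("wrist","w3")
v=[.5125,-.153,1.492]
cv2.imwrite("pics/c3.png",crop("wrist","w3",150,110,200,150,4,[(place(paddle_pts(),v[0],v[1],.045,v[2]),(0,255,0))]))
E
```

```text
[ 0.50656258 -0.22647458  0.07640492] 0.5404922886607286 [-0.11534827 -0.40170607 -0.09597262]
grip at [ 0.50569528 -0.23852508  0.09080886] target .506 -.238 .091
```

View pics/c3.png

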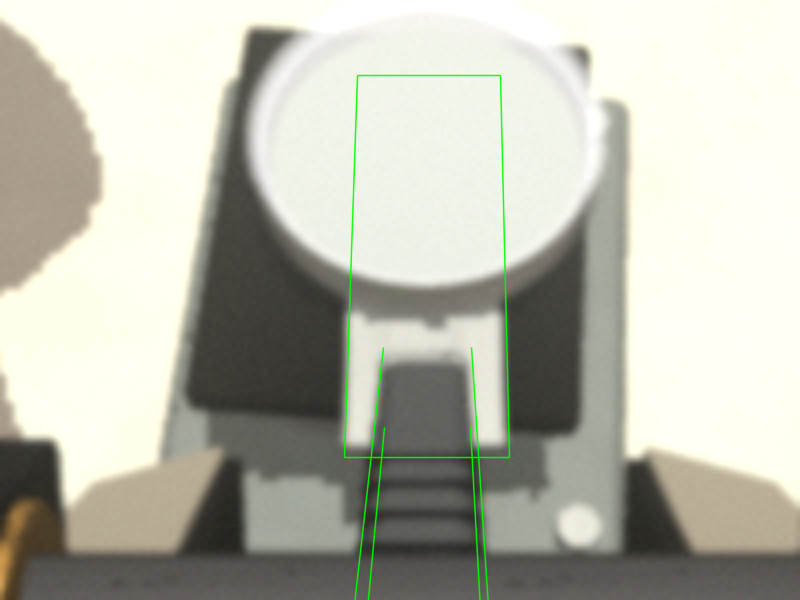

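Lateral alignment is within 1 mm: the blade edges are at crop x 343 and 507, and the model's at 345 and 509. Closing.

>>> {"method": "jog_arm", "body": {
  "motion": [
    [[0, 0, 0, 0, 0, 0, 0.7], [0, 0, 0, 0, 0, 0, 1], [0, 0, 0, 0, 0, 0, 1], [0, 0, 0, 0, 0, 0, 1], [0, 0, 0, 0, 0, 0, 1], [0, 0, 0, 0, 0, 0, 1], [0, 0, 0, 0, 0, 0, 1]]
  ],
  "force": 10
}}

```text
clock: 5.07
position: [0.5065, -0.2253, 0.0758]
ee_rot: [-1.893, -1.752, -0.685]
force: [-0.6, -0.2, 1.6]
width: 0.151
gripper_force: 10.0
```

>>> {"method": "jog_arm", "body": {
  "motion": [
    [[0, 0, 0, 0, 0, 0, 1], [0, 0, 0, 0, 0, 0, 1], [0, 0, 0, 0, 0, 0, 1], [0, 0, 0, 0, 0, 0, 1]]
  ],
  "force": 50
}}

```text
clock: 5.4
position: [0.5065, -0.2253, 0.0758]
ee_rot: [-1.893, -1.752, -0.685]
force: [-0.1, -0.7, 1.5]
width: 0.149
gripper_force: 50.0
```

```bash
python3 - <<'E'
from h import *
o=observe();print(o["position"].tolist(),o["ee_rot"].tolist(),o["width"],o["force"],o["gripper_force"])
Rg=R.from_rotvec(o["ee_rot"]).as_matrix();np.savez("grasp.npz",P=o["position"],R=Rg)
print("up",rel(o["position"]+[0,0,.06],Rg))
# stand localisation aids: rail/stand from top
t=save("top","t1");cv2.imwrite("pics/c4.png",cv2.resize(t[120:210,165:265,::-1],None,fx=6,fy=6,interpolation=cv2.INTER_CUBIC))
E
```

```text
[0.5064966182961125, -0.22530584286176863, 0.07576901385804354] [-1.8926701185352328, -1.7515861562112922, -0.6854981814602091] 0.14851844588508967 [-0.05720001 -0.6797174   1.48627227] 50.00044047832489
up [0.0386, -0.0003, -0.0459, 0.0, 0.0, 0.0]
```

View pics/c4.png

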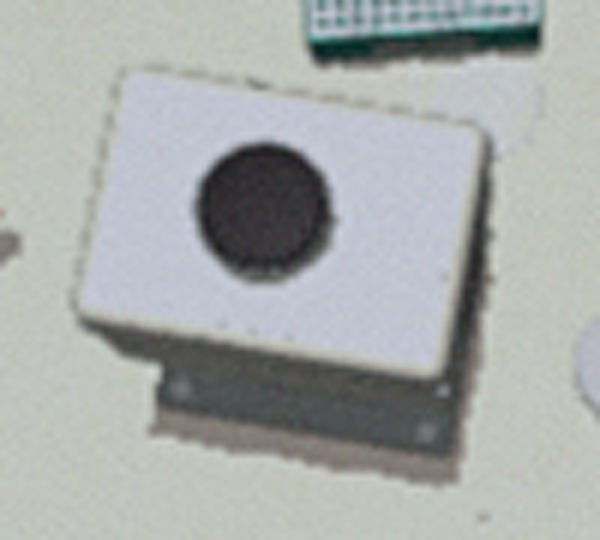

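The top crop gives the head's top corners at (77,315), (445,378), (487,128) and (125,70), with the base front edge running from (155,410) to (450,455). First the stand's pose from these.

```bash
python3 - <<'E'
from h import *
q=lambda x,y,z: ray("top",(165+x/6,120+y/6),z)
FL,FR,BR,BL=[q(x,y,.24) for x,y in((77,315),(445,378),(487,128),(125,70))]
for n,p in zip("FL FR BR BL".split(),(FL,FR,BR,BL)): print(n,np.round(p,4))
print("w",np.linalg.norm(FL-FR),np.linalg.norm(BL-BR),"d",np.linalg.norm(FL-BL),np.linalg.norm(FR-BR))
yd=(FL-FR)+(BL-BR); a=np.arctan2(-yd[0],yd[1]); xd=(BL-FL)+(BR-FR); print("yaw deg",np.degrees(a),np.degrees(np.arctan2(xd[1],xd[0])))
f=np.array([np.cos(a),np.sin(a)]); print("origin",(FL+FR)[:2]/2+.078*f)
A,B=q(158,412,.012),q(450,455,.012); print("base",A,B,np.linalg.norm(A-B),np.degrees(np.arctan2(-(A-B)[0],(A-B)[1])),"org if base front -75",(A+B)[:2]/2+.075*f)
E
```

```text
FL [0.5178 0.2177 0.24  ]
FR [0.496  0.0682 0.24  ]
BR [0.5997 0.0542 0.24  ]
BL [0.6199 0.2031 0.24  ]
w 0.15111685325855237 0.15019550108169977 d 0.10312980411116905 0.10454439146450435
yaw deg -8.010787273698533 -7.918821823173076
origin [0.5841632  0.13207315]
base [0.50841437 0.21896065 0.012     ] [0.49084307 0.07394828 0.012     ] 0.14607305214656816 -6.908910729330658 org if base front -75 [0.57389686 0.1360025 ]
```

>>> {"method": "jog_arm", "body": {
  "motion": [
    [[0.001, 0, -0.0015, 0, 0, 0, 1], [0.003, 0, -0.004, 0, 0, 0, 1], [0.007, 0, -0.009, 0, 0, 0, 1], [0.014, 0, -0.017, 0, 0, 0, 1], [0.022, 0, -0.026, 0, 0, 0, 1], [0.03, 0, -0.036, 0, 0, 0, 1], [0.035, 0, -0.042, 0, 0, 0, 1], [0.038, 0, -0.045, 0, 0, 0, 1], [0.0386, 0, -0.046, 0, 0, 0, 1]]
  ]
}}

```text
clock: 6.2
position: [0.5072, -0.2255, 0.137]
ee_rot: [-1.893, -1.753, -0.687]
force: [-0.9, 0.4, -1.9]
width: 0.151
gripper_force: 50.0
```

```bash
python3 - <<'E'
from h import *
o=observe();print(o["position"],o["ee_rot"],np.round(o["joints"],2),o["force"])
im=save("wrist","w4")
cv2.imwrite("pics/c5.png",crop("wrist","w4",130,90,240,160,3,[]))
E
```

```text
[ 0.50715269 -0.22550885  0.13704134] [-1.89285331 -1.7532691  -0.68655172] [ 0.2   0.82  0.8   1.66 -0.93  1.63  1.25] [-0.93632758  0.39262844 -1.94871706]
```

View pics/c5.png

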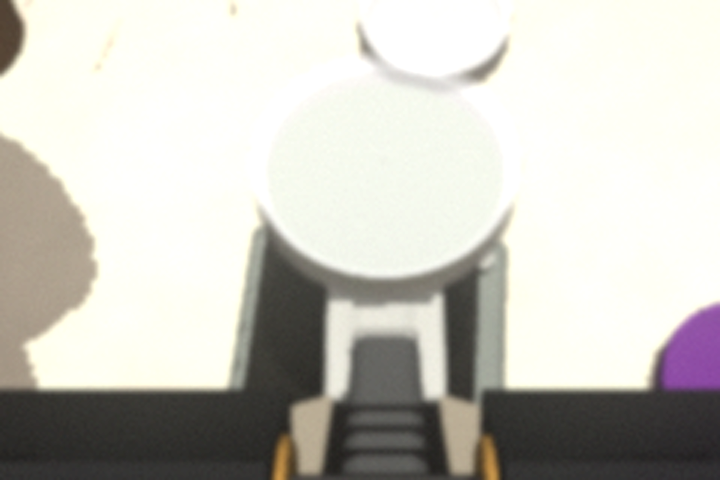

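The carried dish looks level and centred on the blade. But the measured head is 150 mm along world y and 103 mm along x, against 110 mm for its width (stand y). So the stand's x axis must run along ±y, and I'll check its front in the existing pictures.

```bash
python3 - <<'E'
from h import *
s=cv2.imread("pics/s0.png")[108:208,222:302]; w=cv2.imread("pics/w1.png")[0:50,235:345]
s=cv2.resize(s,None,fx=5,fy=5,interpolation=cv2.INTER_CUBIC); w=cv2.convertScaleAbs(cv2.resize(w,None,fx=3.6,fy=3.6,interpolation=cv2.INTER_CUBIC),alpha=1.8)
c=np.zeros((500,800,3),np.uint8); c[:,:400]=s; c[:w.shape[0],402:402+w.shape[1]]=w[:,:398]
cv2.imwrite("pics/c6.png",c)
E
```

```text
(no output)
```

View pics/c6.png

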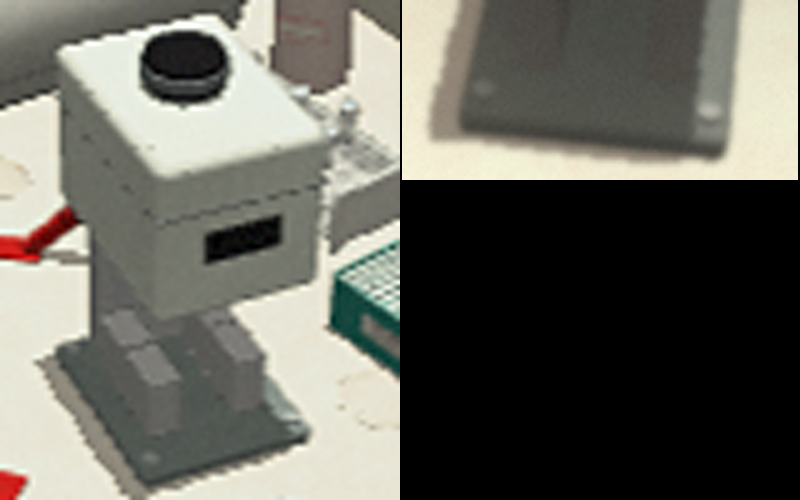

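The stand's front faces -y (towards the rest), with the column on the +y side, so the blade enters heading about 82°. Origin ≈ (0.559, 0.138), which the head and the base edge agree on. I'll refine numerically with the scene mask and plan a smooth carry to just in front of the stand.

```bash
cat >> h.py <<'E'
def rows(m,n,per=10):
    s=np.linspace(0,1,n+1)[1:]; s=10*s**3-15*s**4+6*s**5; m=np.array(m)
    prev=np.zeros(6)
    for k in range(0,n,per):
        q=[(v*m-prev) for v in s[k:k+per]]; print([ [float(round(t,4)) for t in r]+[1] for r in q]); prev=s[min(k+per,n)-1]*m
def hd(M): return np.arctan2(M[1,2],M[0,2])
E
python3 - <<'E'
from h import *
from scipy.optimize import minimize
o=observe(); R0=R.from_rotvec(o["ee_rot"]).as_matrix(); print("heading",np.degrees(hd(R0)),"lean",np.degrees(np.arccos(-R0[2,2])))
print("disc",ray("top",(208.8,155),.262))
get_image("scene"); rs=silhouettes("stand","scene"); r=max(rs,key=lambda r:r["mask"].sum()); M=cv2.resize(r["mask"].astype(np.uint8),None,fx=4,fy=4,interpolation=cv2.INTER_NEAREST)>0
box=lambda a,b,c,d,e,f:np.array([[x,y,z] for x in(a,b) for y in(c,d) for z in(e,f)])
t=np.linspace(0,6.28,30)
parts=[box(-.078,.072,-.055,.055,.13,.24),box(-.075,.075,-.06,.06,0,.012),box(.052,.072,-.04,.04,0,.2),box(-.04,.04,.019,.041,0,.055),box(-.04,.04,-.041,-.019,0,.055),np.c_[.02*np.cos(t),.02*np.sin(t),0*t+.262],]
def f(v):
    m=np.zeros(M.shape,np.uint8)
    for p in parts: cv2.fillConvexPoly(m,cv2.convexHull((proj("scene",place(p,v[0],v[1],0,v[2]))*4).astype(np.float32)).astype(np.int32),1)
    m=m>0; return -(m&M).sum()/(m|M).sum()
x0=np.array([.5587,.1384,np.radians(82)]); s=minimize(f,x0,method="Nelder-Mead",options=dict(initial_simplex=x0+np.array([[0,0,0],[.006,0,0],[0,.006,0],[0,0,.06]]),maxiter=90)); print(s.x,np.degrees(s.x[2]),s.fun,f(x0))
h=np.radians(82); Rg=R.from_euler("z",h-hd(R0)).as_matrix()@R0
m=rel([.5305,-.0626,.118],Rg); print(m); rows(m,20)
E
```

```text
heading 85.90962078795631 lean 40.04262900993408
disc [0.55839191 0.14177973 0.262     ]
[0.56737043 0.13972807 1.39477149] 79.91451999604573 -0.9627897519316796 -0.8883511770924848
[0.1141, 0.0115, 0.1189, -0.0449, -0.0003, 0.0513]
[[0.0001, 0.0, 0.0001, -0.0001, -0.0, 0.0001, 1], [0.001, 0.0001, 0.001, -0.0004, -0.0, 0.0004, 1], [0.003, 0.0003, 0.0032, -0.0012, -0.0, 0.0014, 1], [0.0066, 0.0007, 0.0069, -0.0026, -0.0, 0.003, 1], [0.0118, 0.0012, 0.0123, -0.0046, -0.0, 0.0053, 1], [0.0186, 0.0019, 0.0194, -0.0073, -0.0, 0.0084, 1], [0.0268, 0.0027, 0.028, -0.0106, -0.0001, 0.0121, 1], [0.0362, 0.0037, 0.0377, -0.0143, -0.0001, 0.0163, 1], [0.0464, 0.0047, 0.0484, -0.0183, -0.0001, 0.0209, 1], [0.057, 0.0058, 0.0594, -0.0224, -0.0001, 0.0256, 1]]
[[0.0106, 0.0011, 0.0111, -0.0042, -0.0, 0.0048, 1], [0.0208, 0.0021, 0.0217, -0.0082, -0.0001, 0.0094, 1], [0.0302, 0.003, 0.0315, -0.0119, -0.0001, 0.0136, 1], [0.0384, 0.0039, 0.0401, -0.0151, -0.0001, 0.0173, 1], [0.0452, 0.0046, 0.0471, -0.0178, -0.0001, 0.0203, 1], [0.0504, 0.0051, 0.0526, -0.0198, -0.0001, 0.0227, 1], [0.054, 0.0054, 0.0563, -0.0213, -0.0001, 0.0243, 1], [0.0561, 0.0057, 0.0584, -0.0221, -0.0001, 0.0252, 1], [0.0569, 0.0057, 0.0593, -0.0224, -0.0001, 0.0256, 1], [0.057, 0.0058, 0.0594, -0.0224, -0.0001, 0.0256, 1]]
```

>>> {"method": "jog_arm", "body": {
  "motion": [
    [[0, 0, 0, 0, 0, 0, 1], [0.001, 0, 0.001, 0, 0, 0, 1], [0.003, 0, 0.003, -0.001, 0, 0.001, 1], [0.0066, 0.0007, 0.007, -0.003, 0, 0.003, 1], [0.012, 0.001, 0.012, -0.005, 0, 0.005, 1], [0.0186, 0.002, 0.0194, -0.007, 0, 0.008, 1], [0.027, 0.003, 0.028, -0.011, 0, 0.012, 1], [0.036, 0.0037, 0.0377, -0.014, 0, 0.016, 1], [0.0464, 0.0047, 0.0484, -0.018, 0, 0.021, 1], [0.057, 0.0058, 0.0594, -0.022, 0, 0.0256, 1]]
  ]
}}

```text
clock: 7.18
position: [0.5188, -0.1422, 0.1269]
ee_rot: [-1.926, -1.723, -0.698]
force: [-0.7, 0.2, -1.3]
width: 0.148
gripper_force: 50.0
```

>>> {"method": "jog_arm", "body": {
  "motion": [
    [[0.0106, 0.001, 0.011, -0.004, 0, 0.005, 1], [0.021, 0.002, 0.0217, -0.008, 0, 0.009, 1], [0.03, 0.003, 0.0315, -0.012, 0, 0.0136, 1], [0.0384, 0.004, 0.04, -0.015, 0, 0.017, 1], [0.045, 0.0046, 0.047, -0.018, 0, 0.02, 1], [0.0504, 0.005, 0.0526, -0.02, 0, 0.0227, 1], [0.054, 0.0054, 0.0563, -0.021, 0, 0.024, 1], [0.056, 0.0057, 0.0584, -0.022, 0, 0.025, 1], [0.057, 0.0057, 0.0594, -0.0224, 0, 0.0256, 1], [0.057, 0.0058, 0.0594, -0.0224, 0, 0.0256, 1]]
  ]
}}

```text
clock: 8.02
position: [0.5334, -0.0636, 0.1182]
ee_rot: [-1.96, -1.695, -0.711]
force: [0.2, 0.5, -1.2]
width: 0.148
gripper_force: 50.0
```

```bash
python3 - <<'E'
from h import *
o=observe();print(o["position"],np.degrees(hd(R.from_rotvec(o["ee_rot"]).as_matrix())),np.round(o["joints"],2),o["force"],np.abs(o["dq"]).max())
im=save("wrist","w5"); R0=R.from_rotvec(o["ee_rot"]).as_matrix()
for n,z in (("dish",0),("stand",.055)):
    for r in silhouettes(n,"wrist")[:3]: 
        m=r["mask"]; ys,xs=np.nonzero(m); print(n,round(r["p"],2),np.round(r["pixel"]),m.sum(),xs.min(),xs.max(),ys.min(),ys.max())
def S(v):
    L=[(rect(-.04,.04,a,a+.022,.055),(0,255,0)) for a in(-.041,.019)]
    L=[(place(l,v[0],v[1],0,v[2]),c) for l,c in L]; return L
segs=S([.5587,.1384,np.radians(82)])+[(l,(0,0,255)) for l,c in S([.5674,.1397,np.radians(80)])]
im=crop("wrist","w5",150,20,220,160,3.6,segs); im2=cv2.imread("pics/w5.png")
print(im.shape); cv2.imwrite("pics/c7.png",im)
E
```

```text
[ 0.5333839  -0.06358938  0.1181616 ] 82.0008468874354 [-0.07  0.72  0.79  1.91 -1.08  1.42  1.14] [ 0.20808858  0.52798786 -1.23321229] 0.008159454630208264
dish 0.61 [416. 379.] 280 402 440 376 383
dish 0.59 [257. 147.] 5870 213 303 107 188
stand 0.68 [256.  47.] 15669 167 348 0 149
stand 0.45 [258. 148.] 5917 213 303 107 189
(576, 792, 3)
```

View pics/c7.png

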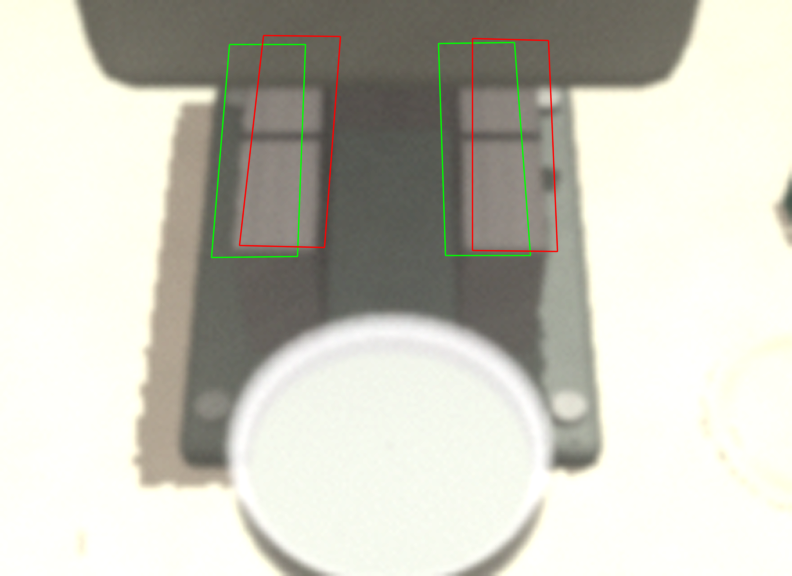

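The picture shows both rails clearly. The front inner corners are at crop (317,247) and (463,250), the middle marks at y≈135, and the dish is centred at x≈390. I'll solve the seat and the dish in this same camera.

```bash
cat > m.py <<'E'
from h import *
from scipy.optimize import least_squares, minimize
o=observe(); R0=R.from_rotvec(o["ee_rot"]).as_matrix(); P0=o["position"]
C=[(317,247,-.04,.019),(463,250,-.04,-.019),(236,247,-.04,.041),(548,250,-.04,-.041),(322,135,0,.019),(244,135,0,.041),(460,135,0,-.019),(540,135,0,-.041)]
C=np.array(C); px=np.c_[150+C[:,0]/3.6,20+C[:,1]/3.6]; X=np.c_[C[:,2:],0*C[:,0]+.055]
E
python3 - <<'E'
from m import *
s=least_squares(lambda v:(proj("wrist",place(X,v[0],v[1],0,v[2]))-px).ravel(),[.563,.139,1.43]); print("seat",s.x,np.degrees(s.x[2]),np.round(s.fun,1))
im=get_image("wrist"); rs=silhouettes("dish","wrist"); r=max(rs,key=lambda r:r["mask"].sum()); M=cv2.resize(r["mask"].astype(np.uint8),None,fx=4,fy=4,interpolation=cv2.INTER_NEAREST)>0
t=np.linspace(0,6.28,60); zb=P0[2]-.0758+.049; Cc=np.r_[np.c_[.03*np.cos(t),.03*np.sin(t),0*t],np.c_[.03*np.cos(t),.03*np.sin(t),0*t+.014]]
def f(v):
    m=np.zeros(M.shape,np.uint8); cv2.fillConvexPoly(m,cv2.convexHull((proj("wrist",Cc+[v[0],v[1],v[2]])*4).astype(np.float32)).astype(np.int32),1); m=m>0; return -(m&M).sum()/(m|M).sum()
for fix in(True,False):
    x0=np.array([.5435,.009,zb]); sx=x0+np.array([[0,0,0],[.005,0,0],[0,.005,0],[0,0,.005]])
    d=minimize((lambda v:f([v[0],v[1],zb])) if fix else f,x0[:2] if fix else x0,method="Nelder-Mead",options=dict(initial_simplex=sx[:3,:2] if fix else sx,maxiter=80)); print("dish",d.x,d.fun,zb)
    h=hd(R0); w=d.x[:2]-P0[:2]; print(" dish in tool heading frame fwd,left",w@[np.cos(h),np.sin(h)],w@[-np.sin(h),np.cos(h)])
    e=s.x[:2]-d.x[:2]; a=s.x[2]; print(" to seat fwd,left (stand)",e@[np.cos(a),np.sin(a)],e@[-np.sin(a),np.cos(a)])
E
```

```text
seat [0.56458359 0.14057493 1.41737103] 81.20937794461821 [-0.  -0.   0.3 -0.7 -1.2 -0.1  0.4 -0.6  0.1  0.3 -0.6  0.2  0.4  0.4
  0.6  0.5]
dish [0.5453312  0.00797184] -0.9600229129608973 0.0913674444502759
 dish in tool heading frame fwd,left 0.07299296155971596 -0.001741367727535829
 to seat fwd,left (stand) 0.13398768679354275 0.001238707222989785
dish [0.5456836  0.01067615 0.08746234] -0.9732253532765888 0.0913674444502759
 dish in tool heading frame fwd,left 0.07571998631408261 -0.0017125310394672522
 to seat fwd,left (stand) 0.13126128475103271 0.0011736882403419746
```

Fit residuals are under 1.2 px. The seat is 132.5 mm ahead and 1.2 mm left of the dish, heading -0.8°. Moving low enough to clear the head, then inserting.

```bash
python3 - <<'E'
from m import *
a=np.radians(81.2); h=hd(R0); F=lambda a:np.array([np.cos(a),np.sin(a)]); L=lambda a:np.array([-np.sin(a),np.cos(a)])
D=P0[:2]+.0745*F(h)-.0017*L(h); T=D+.1325*F(a)+.0012*L(a); Rg=R.from_euler("z",a-h).as_matrix()@R0
P=lambda back,z: np.r_[T-back*F(a)-.0745*F(a)+.0017*L(a),z]
np.savez("seat.npz",T=T,P=P(0,.095),R=Rg)
A=P(.1325,.096); print("final tcp",P(0,.095)); rows(rel(A,Rg),10); m=rel(P(0,.095),Rg,A,Rg); print(m); rows(m,20)
E
```

```text
final tcp [0.5514693  0.06736466 0.095     ]
[[-0.0001, -0.0, 0.0001, -0.0001, 0.0, 0.0001, 1], [-0.0008, -0.0001, 0.001, -0.0005, 0.0, 0.0006, 1], [-0.0023, -0.0003, 0.0028, -0.0014, 0.0, 0.0017, 1], [-0.0045, -0.0007, 0.0054, -0.0028, 0.0, 0.0033, 1], [-0.0071, -0.001, 0.0085, -0.0044, 0.0, 0.0052, 1], [-0.0097, -0.0014, 0.0116, -0.006, 0.0, 0.0072, 1], [-0.0119, -0.0018, 0.0142, -0.0074, 0.0, 0.0088, 1], [-0.0134, -0.002, 0.016, -0.0083, 0.0, 0.0099, 1], [-0.0141, -0.0021, 0.0169, -0.0087, 0.0, 0.0104, 1], [-0.0142, -0.0021, 0.017, -0.0088, 0.0, 0.0105, 1]]
[0.1008, -0.0005, 0.086, 0.0, 0.0, 0.0]
[[0.0001, -0.0, 0.0001, 0.0, 0.0, 0.0, 1], [0.0009, -0.0, 0.0007, 0.0, 0.0, 0.0, 1], [0.0027, -0.0, 0.0023, 0.0, 0.0, 0.0, 1], [0.0058, -0.0, 0.005, 0.0, 0.0, 0.0, 1], [0.0104, -0.0001, 0.0089, 0.0, 0.0, 0.0, 1], [0.0164, -0.0001, 0.014, 0.0, 0.0, 0.0, 1], [0.0237, -0.0001, 0.0202, 0.0, 0.0, 0.0, 1], [0.032, -0.0002, 0.0273, 0.0, 0.0, 0.0, 1], [0.041, -0.0002, 0.035, 0.0, 0.0, 0.0, 1], [0.0504, -0.0002, 0.043, 0.0, 0.0, 0.0, 1]]
[[0.0094, -0.0, 0.008, 0.0, 0.0, 0.0, 1], [0.0184, -0.0001, 0.0157, 0.0, 0.0, 0.0, 1], [0.0267, -0.0001, 0.0228, 0.0, 0.0, 0.0, 1], [0.034, -0.0002, 0.029, 0.0, 0.0, 0.0, 1], [0.04, -0.0002, 0.0341, 0.0, 0.0, 0.0, 1], [0.0446, -0.0002, 0.038, 0.0, 0.0, 0.0, 1], [0.0477, -0.0002, 0.0407, 0.0, 0.0, 0.0, 1], [0.0495, -0.0002, 0.0423, 0.0, 0.0, 0.0, 1], [0.0503, -0.0002, 0.0429, 0.0, 0.0, 0.0, 1], [0.0504, -0.0002, 0.043, 0.0, 0.0, 0.0, 1]]
```

>>> {"method": "jog_arm", "body": {
  "motion": [
    [[0, 0, 0, 0, 0, 0, 1], [-0.0008, 0, 0.001, 0, 0, 0, 1], [-0.0023, -0.0003, 0.0028, -0.001, 0, 0.002, 1], [-0.0045, -0.0007, 0.0054, -0.003, 0, 0.003, 1], [-0.007, -0.001, 0.0085, -0.0044, 0, 0.005, 1], [-0.0097, -0.0014, 0.0116, -0.006, 0, 0.007, 1], [-0.012, -0.0018, 0.0142, -0.007, 0, 0.009, 1], [-0.0134, -0.002, 0.016, -0.008, 0, 0.01, 1], [-0.014, -0.002, 0.017, -0.0088, 0, 0.0105, 1], [-0.0142, -0.002, 0.017, -0.0088, 0, 0.0105, 1]]
  ]
}}

```text
clock: 9.1
position: [0.5312, -0.0629, 0.0957]
ee_rot: [-1.973, -1.683, -0.715]
force: [1.3, -1.4, -0.7]
width: 0.149
gripper_force: 50.0
```

>>> {"method": "jog_arm", "body": {
  "motion": [
    [[0, 0, 0, 0, 0, 0, 1], [0.001, 0, 0.0008, 0, 0, 0, 1], [0.0027, 0, 0.0023, 0, 0, 0, 1], [0.0058, 0, 0.005, 0, 0, 0, 1], [0.0104, 0, 0.0089, 0, 0, 0, 1], [0.0164, 0, 0.014, 0, 0, 0, 1], [0.0237, 0, 0.0202, 0, 0, 0, 1], [0.032, 0, 0.0273, 0, 0, 0, 1], [0.041, 0, 0.035, 0, 0, 0, 1], [0.0504, 0, 0.043, 0, 0, 0, 1]]
  ]
}}

```text
clock: 9.93
position: [0.5418, 0.004, 0.0956]
ee_rot: [-1.973, -1.683, -0.716]
force: [0.1, -0.0, -1.6]
width: 0.149
gripper_force: 50.0
```

```bash
python3 - <<'E'
from h import *
o=observe(); s=np.load("seat.npz"); print(o["position"],np.degrees(hd(R.from_rotvec(o["ee_rot"]).as_matrix())),o["force"],np.round(o["dq"],2))
m=rel(s["P"],s["R"]);print(m)
E
```

```text
[0.54181725 0.00402047 0.09555961] 81.27603777723627 [ 0.05059657 -0.03264127 -1.56932162] [-0.26 -0.06 -0.04  0.1  -0.14 -0.14 -0.13]
[0.0487, -0.0003, 0.0417, -0.0009, -0.0006, 0.0008]
```

>>> {"method": "jog_arm", "body": {
  "motion": [
    [[0.0094, 0, 0.008, 0, 0, 0, 1], [0.0184, 0, 0.0157, 0, 0, 0, 1], [0.0265, 0, 0.0226, 0, 0, 0, 1], [0.0335, 0, 0.0286, 0, 0, 0, 1], [0.0395, 0, 0.0337, 0, 0, 0, 1], [0.044, 0, 0.0375, 0, 0, 0, 1], [0.0472, 0, 0.0403, 0, 0, 0, 1], [0.049, 0, 0.042, 0, 0, 0, 1], [0.0498, 0, 0.0426, 0, 0, 0, 1], [0.0498, 0, 0.0426, 0, 0, 0, 1]]
  ]
}}

```text
clock: 10.77
position: [0.552, 0.067, 0.095]
ee_rot: [-1.974, -1.683, -0.716]
force: [-0.6, 0.5, -0.8]
width: 0.146
gripper_force: 50.0
```

```bash
python3 - <<'E'
from h import *
o=observe(); s=np.load("seat.npz"); print(o["position"],np.degrees(hd(R.from_rotvec(o["ee_rot"]).as_matrix())),o["force"],np.abs(o["dq"]).max())
print(rel(s["P"],s["R"]), rel(np.r_[s["P"][:2],.071],s["R"]))
for c in("wrist","scene"):
    save(c,"p_"+c)
    for r in silhouettes("dish",c)[:4]: print(c,round(r["p"],2),np.round(r["pixel"]),r["mask"].sum())
    print(proj(c,np.r_[s["T"],.07]))
E
```

```text
[0.55199945 0.06697774 0.0949605 ] 81.22165462814206 [-0.55412977  0.53730442 -0.82969106] 0.006169504421829283
[0.0003, -0.0006, 0.0002, -0.0002, -0.0001, 0.0003] [-0.0152, -0.0005, 0.0185, -0.0002, -0.0001, 0.0003]
[[257.80894568 148.54083579]]
scene 0.66 [336. 237.] 299
[[257.91957069 171.01753719]]
```

>>> {"method": "jog_arm", "body": {
  "motion": [
    [[-0.0005, 0, 0.0006, 0, 0, 0, 1], [-0.002, -0.0003, 0.0024, 0, 0, 0, 1], [-0.004, -0.0005, 0.0048, 0, 0, 0, 1], [-0.006, -0.0005, 0.0072, 0, 0, 0, 1], [-0.0075, -0.0005, 0.009, 0, 0, 0, 1], [-0.009, -0.0005, 0.0108, 0, 0, 0, 1], [-0.0105, -0.0005, 0.0126, 0, 0, 0, 1], [-0.0125, -0.0005, 0.015, 0, 0, 0, 1], [-0.0145, -0.0005, 0.0175, 0, 0, 0, 1], [-0.0155, -0.0005, 0.0187, 0, 0, 0, 1]]
  ]
}}

```text
clock: 11.8
position: [0.5513, 0.0675, 0.0702]
ee_rot: [-1.973, -1.683, -0.715]
force: [0.3, 0.0, -1.0]
width: 0.147
gripper_force: 50.0
```

```bash
python3 - <<'E'
from h import *
o=observe(); s=np.load("seat.npz"); print(o["position"],o["force"],o["ft_torque"])
F=np.array([np.cos(np.radians(81.2)),np.sin(np.radians(81.2))])
m=rel(np.r_[s["P"][:2]-.15*F,.071],s["R"]); print(m); rows(m,20)
E
```

```text
[0.55125631 0.0674728  0.07018498] [ 0.29918219  0.0219199  -1.01181197] [-1.05577647  0.2229175  -0.01441138]
[-0.1144, 0.0007, -0.0972, -0.0008, -0.0002, 0.0002]
[[-0.0001, 0.0, -0.0001, -0.0, -0.0, 0.0, 1], [-0.001, 0.0, -0.0008, -0.0, -0.0, 0.0, 1], [-0.003, 0.0, -0.0026, -0.0, -0.0, 0.0, 1], [-0.0066, 0.0, -0.0056, -0.0, -0.0, 0.0, 1], [-0.0118, 0.0001, -0.0101, -0.0001, -0.0, 0.0, 1], [-0.0187, 0.0001, -0.0159, -0.0001, -0.0, 0.0, 1], [-0.0269, 0.0002, -0.0229, -0.0002, -0.0, 0.0, 1], [-0.0363, 0.0002, -0.0309, -0.0003, -0.0001, 0.0001, 1], [-0.0465, 0.0003, -0.0395, -0.0003, -0.0001, 0.0001, 1], [-0.0572, 0.0004, -0.0486, -0.0004, -0.0001, 0.0001, 1]]
[[-0.0107, 0.0001, -0.0091, -0.0001, -0.0, 0.0, 1], [-0.0209, 0.0001, -0.0177, -0.0001, -0.0, 0.0, 1], [-0.0303, 0.0002, -0.0257, -0.0002, -0.0001, 0.0001, 1], [-0.0385, 0.0002, -0.0327, -0.0003, -0.0001, 0.0001, 1], [-0.0454, 0.0003, -0.0385, -0.0003, -0.0001, 0.0001, 1], [-0.0506, 0.0003, -0.043, -0.0004, -0.0001, 0.0001, 1], [-0.0542, 0.0003, -0.046, -0.0004, -0.0001, 0.0001, 1], [-0.0562, 0.0003, -0.0478, -0.0004, -0.0001, 0.0001, 1], [-0.0571, 0.0003, -0.0485, -0.0004, -0.0001, 0.0001, 1], [-0.0572, 0.0004, -0.0486, -0.0004, -0.0001, 0.0001, 1]]
```

>>> {"method": "jog_arm", "body": {
  "motion": [
    [[0, 0, 0, 0, 0, 0, 1], [-0.001, 0, -0.0008, 0, 0, 0, 1], [-0.003, 0, -0.0026, 0, 0, 0, 1], [-0.0066, 0, -0.0056, 0, 0, 0, 1], [-0.0118, 0, -0.01, 0, 0, 0, 1], [-0.0187, 0, -0.0159, 0, 0, 0, 1], [-0.0269, 0, -0.0229, 0, 0, 0, 1], [-0.0363, 0, -0.0309, 0, 0, 0, 1], [-0.0465, 0, -0.0395, 0, 0, 0, 1], [-0.0572, 0, -0.0486, 0, 0, 0, 1]]
  ]
}}

```text
clock: 12.63
position: [0.5394, -0.0085, 0.0711]
ee_rot: [-1.974, -1.683, -0.716]
force: [0.3, 0.5, -0.8]
width: 0.146
gripper_force: 50.0
```

>>> {"method": "jog_arm", "body": {
  "motion": [
    [[-0.0107, 0, -0.009, 0, 0, 0, 1], [-0.0209, 0, -0.0177, 0, 0, 0, 1], [-0.0303, 0, -0.0257, 0, 0, 0, 1], [-0.0385, 0, -0.0327, 0, 0, 0, 1], [-0.0454, 0, -0.0385, 0, 0, 0, 1], [-0.0506, 0, -0.043, 0, 0, 0, 1], [-0.0542, 0, -0.046, 0, 0, 0, 1], [-0.0562, 0, -0.0478, 0, 0, 0, 1], [-0.0572, 0, -0.0486, 0, 0, 0, 1], [-0.0572, 0, -0.0486, 0, 0, 0, 1]]
  ]
}}

```text
clock: 13.47
position: [0.5279, -0.0807, 0.0715]
ee_rot: [-1.973, -1.683, -0.716]
force: [-0.2, 0.5, -1.2]
width: 0.15
gripper_force: 50.0
```

```bash
python3 - <<'E'
from m import *
s=np.load("seat.npz"); g=np.load("grasp.npz"); print(P0,o["force"])
im=save("wrist","w6"); rs=silhouettes("dish","wrist"); gp=proj("wrist",np.r_[s["T"],.06])[0]; print("expect",gp)
for r in rs[:4]: print(round(r["p"],2),np.round(r["pixel"]),r["mask"].sum())
r=min(rs,key=lambda r:np.hypot(*(np.array(r["pixel"])-gp))); M=r["mask"]; ys,xs=np.nonzero(M); print(xs.min(),xs.max(),ys.min(),ys.max())
# visible lower (front) part: compare model outline edges per row with mask
t=np.linspace(0,6.28,90); Cc=np.r_[np.c_[.03*np.cos(t),.03*np.sin(t),0*t],np.c_[.03*np.cos(t),.03*np.sin(t),0*t+.014]]
y0=ys.min()+3
def f(v):
    m=np.zeros((384*4,512*4),np.uint8); cv2.fillConvexPoly(m,cv2.convexHull((proj("wrist",Cc+[v[0],v[1],.055])*4).astype(np.float32)).astype(np.int32),1); a=m[y0*4:]>0; b=cv2.resize(M.astype(np.uint8),None,fx=4,fy=4,interpolation=cv2.INTER_NEAREST)[y0*4:]>0; return -(a&b).sum()/(a|b).sum()
x0=s["T"]; d=minimize(f,x0,method="Nelder-Mead",options=dict(initial_simplex=x0+np.array([[0,0],[.005,0],[0,.005]]),maxiter=60)); a=np.radians(81.2); e=d.x-x0
print("dish fit",d.x,d.fun,"err fwd,left",e@[np.cos(a),np.sin(a)],e@[-np.sin(a),np.cos(a)])
print("to above other-dish height & rest", rel(np.r_[P0[:2],.137],R0), rel(g["P"]+[0,0,.05],g["R"]))
E
```

```text
[ 0.52793015 -0.08067391  0.07147875] [-0.16556562  0.4835064  -1.22326534]
expect [259.00319855  -4.95521504]
0.96 [445. 379.] 687
403 487 375 383
dish fit [0.56454673 0.1407276 ] 0.0 err fwd,left 0.0 0.0
to above other-dish height & rest [0.0418, -0.0002, -0.0504, -0.0003, -0.0002, 0.0003] [-0.0773, 0.0012, -0.1359, 0.0526, -0.0006, -0.0611]
```

>>> {"method": "jog_arm", "body": {
  "motion": [
    [[0.006, 0, -0.007, 0, 0, 0, 1], [0.02, 0, -0.024, 0, 0, 0, 1], [0.035, 0, -0.042, 0, 0, 0, 1], [0.042, 0, -0.05, 0, 0, 0, 1], [0.042, 0, -0.05, 0, 0, 0, 1], [0.042, 0, -0.05, 0, 0, 0, 1]]
  ]
}}

```text
clock: 14.07
position: [0.5284, -0.0806, 0.1371]
ee_rot: [-1.973, -1.685, -0.717]
force: [0.4, 1.8, -1.7]
width: 0.147
gripper_force: 50.0
```

```bash
python3 - <<'E'
from m import *
s=np.load("seat.npz"); g=np.load("grasp.npz"); print(P0,o["force"])
im=save("wrist","w7"); rs=silhouettes("dish","wrist"); gp=proj("wrist",np.r_[s["T"],.06])[0]; print("expect",gp)
for r in rs[:4]: print(round(r["p"],2),np.round(r["pixel"]),r["mask"].sum())
r=min(rs,key=lambda r:np.hypot(*(np.array(r["pixel"])-gp))); M=r["mask"]; ys,xs=np.nonzero(M); print(xs.min(),xs.max(),ys.min(),ys.max())
t=np.linspace(0,6.28,90); Cc=np.r_[np.c_[.03*np.cos(t),.03*np.sin(t),0*t],np.c_[.03*np.cos(t),.03*np.sin(t),0*t+.014]]
y0=ys.min()+3
b=cv2.resize(M.astype(np.uint8),None,fx=4,fy=4,interpolation=cv2.INTER_NEAREST)[y0*4:]>0
def f(v):
    m=np.zeros((384*4,512*4),np.uint8); cv2.fillConvexPoly(m,cv2.convexHull((proj("wrist",Cc+[v[0],v[1],.055])*4).astype(np.float32)).astype(np.int32),1); a=m[y0*4:]>0; return -(a&b).sum()/(a|b).sum()
x0=s["T"]; d=minimize(f,x0,method="Nelder-Mead",options=dict(initial_simplex=x0+np.array([[0,0],[.005,0],[0,.005]]),maxiter=60)); a=np.radians(81.2); e=d.x-x0
print("dish fit",d.x,d.fun,"err fwd,left",e@[np.cos(a),np.sin(a)],e@[-np.sin(a),np.cos(a)])
for r in silhouettes("paddle","wrist")[:3]:
    y,x=np.nonzero(r["mask"]); print("paddle",r["p"],r["mask"].sum(),x.min(),x.max(),y.min(),y.max(),"model tip row",proj("wrist",place(np.array([[.02,0,.004]]),*(P0[:2]+.074*np.array([np.cos(hd(R0)),np.sin(hd(R0))])),P0[2]-.0308,hd(R0))))
m=rel(g["P"]+[0,0,.03],g["R"]); print(m); rows(m,16)
E
```

```text
[ 0.52836134 -0.08061198  0.13706385] [ 0.41583929  1.7839895  -1.6857349 ]
expect [259.29512512  56.25813396]
0.83 [260.  62.] 1531
0.65 [421. 378.] 337
229 287 48 80
dish fit [0.56383834 0.14147555] -0.9770139093163004 err fwd,left 0.0006307762384291939 0.0008144742314075698
paddle 0.91 4600 238 278 127 287 model tip row [[257.42836228 127.37953976]]
[-0.1314, 0.0018, -0.0713, 0.0518, -0.0005, -0.0624]
[[-0.0003, 0.0, -0.0002, 0.0001, -0.0, -0.0001, 1], [-0.0021, 0.0, -0.0011, 0.0008, -0.0, -0.001, 1], [-0.0064, 0.0001, -0.0035, 0.0025, -0.0, -0.003, 1], [-0.0136, 0.0002, -0.0074, 0.0054, -0.0001, -0.0065, 1], [-0.0237, 0.0003, -0.0128, 0.0093, -0.0001, -0.0112, 1], [-0.0362, 0.0005, -0.0196, 0.0143, -0.0001, -0.0172, 1], [-0.0505, 0.0007, -0.0274, 0.0199, -0.0002, -0.024, 1], [-0.0657, 0.0009, -0.0356, 0.0259, -0.0002, -0.0312, 1], [-0.0809, 0.0011, -0.0439, 0.0319, -0.0003, -0.0384, 1], [-0.0952, 0.0013, -0.0517, 0.0375, -0.0004, -0.0452, 1]]
[[-0.0125, 0.0002, -0.0068, 0.0049, -0.0, -0.0059, 1], [-0.0226, 0.0003, -0.0122, 0.0089, -0.0001, -0.0107, 1], [-0.0298, 0.0004, -0.0161, 0.0117, -0.0001, -0.0141, 1], [-0.0341, 0.0005, -0.0185, 0.0134, -0.0001, -0.0162, 1], [-0.0359, 0.0005, -0.0195, 0.0141, -0.0001, -0.017, 1], [-0.0362, 0.0005, -0.0196, 0.0143, -0.0001, -0.0172, 1]]
```

The dish is on the seat within 1 mm, and the empty blade shows no sag. Returning to above the rest.

>>> {"method": "jog_arm", "body": {
  "motion": [
    [[-0.002, 0, -0.001, 0.001, 0, -0.001, 1], [-0.012, 0, -0.0065, 0.005, 0, -0.006, 1], [-0.035, 0.0005, -0.019, 0.014, 0, -0.017, 1], [-0.06, 0.001, -0.0326, 0.024, 0, -0.028, 1], [-0.085, 0.001, -0.046, 0.033, 0, -0.04, 1], [-0.11, 0.0015, -0.06, 0.043, 0, -0.052, 1], [-0.124, 0.002, -0.067, 0.049, 0, -0.059, 1], [-0.13, 0.002, -0.0705, 0.0518, 0, -0.0624, 1], [-0.1314, 0.002, -0.0713, 0.0518, 0, -0.0624, 1], [-0.1314, 0.002, -0.0713, 0.0518, 0, -0.0624, 1]]
  ]
}}

```text
clock: 15.05
position: [0.5069, -0.226, 0.1064]
ee_rot: [-1.893, -1.751, -0.687]
force: [0.5, 0.5, -1.4]
width: 0.148
gripper_force: 50.0
```

```bash
python3 - <<'E'
from m import *
g=np.load("grasp.npz"); print(P0,g["P"],o["force"]); print(rel(g["P"]+[0,0,.004],g["R"]),rel(g["P"],g["R"]))
E
```

```text
[ 0.50686307 -0.22595526  0.10639695] [ 0.50649662 -0.22530584  0.07576901] [ 0.47252847  0.53092917 -1.35499867]
[-0.0167, -0.0003, 0.0208, 0.0012, -0.0006, -0.0003] [-0.0193, -0.0003, 0.0238, 0.0012, -0.0006, -0.0003]
```

>>> {"method": "jog_arm", "body": {
  "motion": [
    [[-0.002, 0, 0.0025, 0, 0, 0, 1], [-0.007, 0, 0.0087, 0, 0, 0, 1], [-0.012, 0, 0.015, 0, 0, 0, 1], [-0.0155, 0, 0.0193, 0, 0, 0, 1], [-0.017, 0, 0.021, 0, 0, 0, 1], [-0.018, 0, 0.0222, 0, 0, 0, 1], [-0.019, 0, 0.0234, 0, 0, 0, 1], [-0.0193, 0, 0.0238, 0, 0, 0, 1], [-0.0193, 0, 0.0238, 0, 0, 0, 1]]
  ]
}}

```text
clock: 15.8
position: [0.5071, -0.2254, 0.0762]
ee_rot: [-1.893, -1.752, -0.687]
force: [-0.7, -0.4, -0.6]
width: 0.147
gripper_force: 50.0
```

```bash
python3 - <<'E'
from m import *
g=np.load("grasp.npz"); print(P0,g["P"],o["force"]); print(rel(g["P"],g["R"]))
E
```

```text
[ 0.50706323 -0.22539613  0.07622225] [ 0.50649662 -0.22530584  0.07576901] [-0.71004732 -0.35729755 -0.56237832]
[-0.0003, -0.0006, 0.0004, 0.0014, 0.0001, 0.0008]
```

>>> {"method": "jog_arm", "body": {
  "motion": [
    [[-0.0003, 0, 0.0003, 0, 0, 0, 1], [-0.0005, 0, 0.0006, 0, 0, 0, 1], [-0.0005, 0, 0.0006, 0, 0, 0, 1], [-0.0005, 0, 0.0006, 0, 0, 0, 1]]
  ],
  "force": 20
}}

```text
clock: 16.13
position: [0.5071, -0.2255, 0.0757]
ee_rot: [-1.893, -1.753, -0.688]
force: [-0.8, -1.0, 0.8]
width: 0.153
gripper_force: 20.0
```

>>> {"method": "jog_arm", "body": {
  "motion": [
    [[0, 0, 0, 0, 0, 0, 0.66], [0, 0, 0, 0, 0, 0, 0.6], [0, 0, 0, 0, 0, 0, 0.4], [0, 0, 0, 0, 0, 0, 0], [0, 0, 0, 0, 0, 0, -0.3], [0, 0, 0, 0, 0, 0, -0.5], [0, 0, 0, 0, 0, 0, -0.5], [0, 0, 0, 0, 0, 0, -0.5]]
  ]
}}

```text
clock: 16.8
position: [0.507, -0.2253, 0.0753]
ee_rot: [-1.893, -1.752, -0.687]
force: [1.1, -0.2, -0.2]
width: 0.584
gripper_force: 0.0
```

>>> {"method": "jog_arm", "body": {
  "motion": [
    [[0, 0, -0.005, 0, 0, 0, -0.5], [0, 0, -0.02, 0, 0, 0, -0.5], [0, 0, -0.04, 0, 0, 0, -0.5], [0, 0, -0.06, 0, 0, 0, -0.5], [0, 0, -0.085, 0, 0, 0, -0.5], [0, 0, -0.11, 0, 0, 0, -0.5], [0, 0, -0.12, 0, 0, 0, -0.5], [0, 0, -0.12, 0, 0, 0, -0.5], [0, 0, -0.12, 0, 0, 0, -0.5]]
  ]
}}

```text
clock: 17.55
position: [0.5013, -0.3026, 0.1672]
ee_rot: [-1.894, -1.752, -0.688]
force: [-0.3, 0.7, -0.1]
width: 0.746
gripper_force: 0.0
```

```bash
python3 - <<'E'
from m import *
print(P0,o["force"],np.abs(o["dq"]).max())
save("wrist","w8")
rs=silhouettes("paddle","wrist"); s=np.array([proj("wrist",[[.51,-.18,.05]])[0]])[0]; r=min(rs,key=lambda r:np.hypot(*(np.array(r["pixel"])-s))); print(r["p"],r["mask"].sum())
Pm=cv2.resize(r["mask"].astype(np.uint8),None,fx=4,fy=4,interpolation=cv2.INTER_NEAREST)>0
q=.007*np.sqrt(.5)
H=np.array([[x+k*q,y,z+k*q] for x,z in((-.046,.006),(-.099,.059)) for k in(1,-1) for y in(-.007,.007)])
B=np.array([[x,y,z] for x in(-.054,.02) for y in(-.013,.013) for z in(0,.004)])
def f(v):
    m=np.zeros(Pm.shape,np.uint8)
    for p in(H,B): cv2.fillConvexPoly(m,cv2.convexHull((proj("wrist",place(p,v[0],v[1],.045,v[2]))*4).astype(np.float32)).astype(np.int32),1)
    m=m>0; return -(m&Pm).sum()/(m|Pm).sum()
x0=np.array([.5125,-.153,1.5]); d=minimize(f,x0,method="Nelder-Mead",options=dict(initial_simplex=x0+np.array([[0,0,0],[.005,0,0],[0,.005,0],[0,0,.06]]),maxiter=90)); print("paddle",d.x,np.degrees(d.x[2]),d.fun)
for c in("top",):
    get_image(c)
    for n,z in(("dish",.014),("other_dish",.014),("amber_bottle",.04),("paddle",.05)):
        for r in silhouettes(n,c)[:3]: print(n,round(r["p"],2),np.round(r["pixel"]),np.round(ray(c,r["pixel"],z),3))
E
```

```text
[ 0.50133554 -0.30264688  0.16722994] [-0.29178734  0.67046448 -0.06794104] 0.027778811418579324
0.62 1954
paddle [ 0.51401904 -0.14854295  1.50146376] 86.02753651675599 -0.9392715029078665
dish 0.57 [323. 153.] [ 0.626 -0.171  0.014]
other_dish 0.52 [272. 179.] [ 0.544 -0.019  0.014]
amber_bottle 0.63 [268. 243.] [ 0.354 -0.01   0.04 ]
paddle 0.88 [150. 176.] [0.537 0.335 0.05 ]
paddle 0.7 [332. 190.] [ 0.511 -0.191  0.05 ]
paddle 0.64 [212. 230.] [0.385 0.149 0.05 ]
```

```bash
python3 - <<'E'
from h import *
save("top","t9")
a=cv2.imread("pics/t0.png",0).astype(float)
b=cv2.imread("pics/t9.png",0).astype(float)
for n,(x,y,r) in dict(other=(270,181,14),bottle=(266,243,14)).items():
    A=a[y-r:y+r,x-r:x+r]; B=b[y-r-6:y+r+6,x-r-6:x+r+6]
    print(n,cv2.phaseCorrelate(A,b[y-r:y+r,x-r:x+r].copy()),cv2.minMaxLoc(cv2.matchTemplate(B.astype(np.uint8),A.astype(np.uint8),cv2.TM_CCOEFF_NORMED))[1::2],"still=(6,6)",np.abs(A-b[y-r:y+r,x-r:x+r]).mean())
E
```

```text
other ((-0.052668227732409534, -0.0227267911080844), 0.931830770500954) (0.9529419541358948, (6, 6)) still=(6,6) 22.252551020408163
bottle ((0.03736438198944825, 0.014744122049409114), 0.9390211082072148) (0.9980667233467102, (6, 6)) still=(6,6) 18.663265306122447
```

Neither bystander has moved, the paddle is back on its rest, and the dish is on the seat.

```bash
python3 -c "
from cell import sign_off
print(sign_off())"
```

```text
the job is handed in; nothing more can be done
None
```

The dish is on the rails, measured about 1 mm from the seat; the paddle lies back on its rest within a few mm of where it started, the bystanders have not moved, and the job was handed in at about 18 s.

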